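Load the can chute in serving order

ROBOT

A 6-joint arm with a two-finger parallel gripper is mounted at the origin on a cart in front of the work surface, level with it; the furniture and walls round the work are solid. World frame = base frame: x ahead of the robot, y to its left, z up, the work surface at z = 0. Lengths are in m, angles in rad, forces in N, time in s.
With the tool pointing down it reaches from about 0.25 to 0.725 m from the base axis. Payload 4 kg.
Tool frame: the origin (TCP) lies midway between the tips of the shut fingers; the grasp point (between the pads) lies 19 mm behind it; z points along the fingers, x is the direction in which the jaws open and shut, and the axes are right-handed (so a half turn about z gives the same grasp; the last joint's range is limited). The gripper opens to 85 mm and grips with 20 to 120 N. Pads are 22 mm wide; open, the fingers measure 114 mm over their backs; the gripper's body (76 mm by 85 mm) begins 54 mm behind the grasp point. The pads swing forward as they close: fully open they stand 13 mm farther back than shut.
Start: joints at [1.123, 0.241, 0.005, 1.335, 0, 1.571], TCP at [0.216, 0.451, 0.231] pointing down, gripper open.
Joint ranges: [-2.72, 2.72], [-1.05, 1.87], [-1.09, 1.28], [-1.99, 2.15], [-1.42, 1.44], [-3.14, 3.14]. Speed limits (rad/s): [2.79, 2.79, 3.14, 3.14, 3.14, 3.14].

INTERFACE

Orientations are given as a unit quaternion [x, y, z, w].
In Python, from workcell import bot, vision, ticket gives the robot as it stands.
- The arm moves only by the tool play_rows, never from a script. Its argument "deltas" is one flat list of numbers, 5 for each row, row after row: the opening, from 0 (shut) to 1 (fully open), then the shift along the tool's x, y, z in units of 60 mm (1.0 is 60 mm), then the turn about the tool's z in degrees. A call has 1 to 12 rows; each row shifts and turns the pose as measured when the row begins, along the tool's axes as they then stand; what a row does not reach is not made up. A row lasts 1/8 s, in which the tool goes at most 62.5 mm and 10.7 degrees, less where a joint would pass 70% of its speed; a pose out of reach is approached as far as the arm can. A call is refused whole if a number of a shift passes 1 or a number of a turn 10.7, either way. A call with a gripper value outside its range is refused whole. The fingers move at their own pace and stop on an object; the grip force is fixed at half the most. Time passes only in rows, so rows that do not move let the fingers close. It gives the time, the measured TCP pose, the force and the opening at its end, in the units of the state.
- bot.get_obs(): the state, without advancing time (a new reading comes with each control period).
- vision.camera(name): name is "scene" or "top"; returns a dict with "color" (400x640x3 uint8, blue, green, red), "intrinsics" (3x3 intrinsics, pixels), "rvec" (rotation vector, rad) and "tvec" (3), from world to camera coordinates, as OpenCV has them. Camera axes: x right, y down, z forward; pixel columns grow to the right and rows downward; lengths in m; the calibration is good to about 2 mm. A picture is of the moment at which its call begins. There is no depth.
- ticket.job_done(): hands the job in, once; it reports no verdict.
The state is a dict: "clock": time; "joint_pos": joint angles; "joint_vel": joint speeds; "tau": joint torques, N m; "eef_pos": TCP position; "tool_rot": TCP orientation; "ft_force": force on the tool from outside, world axes, zero at the start; "ft_torque": the same for the moment, N m; "grip_width": finger opening in m.
Only numpy, scipy, OpenCV 4.12 (cv2) and the standard library are available. Lean on these libraries where they do the work, as an engineer would, in place of code of your own. Each camera call takes 0.05 s, during which the arm holds its last target. There are 200 camera calls.

TASK

Load the two plain cans from the wooden cradle board into the sloping can chute so that the short can comes out first: lay the short can in at the upper end, lying across the chute, and let it roll down to the stop, then do the same with the long can so that it rests behind the short one. Set them in without dropping them, and leave the bottle with the neck on the cradle and the glass where it stands.

Things in the scene. Friction and masses are not known exactly. Their poses are not given: they have to be found in the camera images.
- short_can_center (a point): Short plain aluminium can, 50 mm diameter, 75 mm long, about 0.15 kg, lying in one of the three troughs of the cradle. The can lies on its side; this point is its centre, on its axis at mid length. Frame: y is the long axis of the can (the frame may be rolled about y). 
- long_can_center (a point): Long plain aluminium can, 50 mm diameter, 115 mm long, about 0.15 kg, lying in another trough. The can lies on its side; this point is its centre, on its axis at mid length. Frame: y is the long axis of the can (the frame may be rolled about y). 
- necked_bottle_center (a point): Aluminium bottle with narrow neck and dark screw cap, 50 mm diameter, 130 mm long overall, lying in the remaining trough; stays there. This point is on its axis at mid length; y is its long axis, towards the cap.
- cradle: Fixed wooden board, 310 x 150 x 10 mm, with three troughs along its y at x = -100, 0, +100 mm, each between two half-round ridges (18 mm either side, tops 21 mm above the worktop). A can in a trough has its axis along y, 41 mm above the worktop, 50 mm clear of its neighbours. Which lies where varies. Origin: middle of the underside.
- chute: Fixed open-topped trough, 140 mm wide inside, 280 mm long; dark steel floor sloping 8 degrees down to -x, wooden walls 32 mm above the floor, stop 29 mm high at the low end. Origin on the worktop; x level, up the chute, y across, z up. Floor top: 25 mm high at the stop (x = -130 mm), 64 mm at the open upper end (x = 147 mm). A can laid across rolls freely down to the stop or the can before it.
- chute_load (a point): Good place to lay a can in, near the upper end of the chute: the centre of a 50 mm can that touches the floor there, in the chute's middle (60 mm up the chute from its origin and 77 mm above the worktop). Axes as chute.
- chute_first (a point): Where the centre of the first can rests, against the stop (mid-width; a can may rest anywhere across the width). x = -109 mm, z = 53 mm from the chute's origin. Axes as chute.
- chute_second (a point): Where the centre of the second can rests, touching the first. x = -59 mm, z = 60 mm from the chute's origin. Axes as chute.
- glass_center (a point): Small clear shot glass, 46 mm diameter, 57 mm high, standing loose between cradle and chute; must be left alone. This point is its centre, half-way up.

How it is judged:
By the outcome, as a careful person would: the job done as asked, in the order asked, and still so for the second after the job is handed in, with the robot touching nothing.
It also fails if it takes over 58 s, if anything falls off the work surface, if the arm or the gripper's body presses on something with over 40 N, if the wrist force passes 120 N, or if a joint passes its speed limit or range.

## Working session

There is one attempt and no reset: what is moved stays moved. The work goes in short steps, Python scripts to look and compute and a tool call to move; the robot and the scene stay as the last step left them, time stands still between calls to the robot, and variables do not carry over. Pictures are saved under pics/ and viewed, about 8 in all and at most 12, crops included, and the job is handed in when it is done.

Besides the shell and the picture viewer there is one more tool, called as name(argument=value, ...), one argument or row to a line, values as JSON. play_rows: Moves the arm, as the interface text tells. Its arguments: {"type":"object","properties":{"deltas":{"type":"array"}},"required":["deltas"]}

```bash
mkdir -p pics
cat > h.py <<'E'
import numpy as np, cv2
from workcell import bot, vision, ticket
def cam(n):
    c=vision.camera(n); R=cv2.Rodrigues(np.array(c["rvec"],float))[0]
    c["R"]=R; c["t"]=np.array(c["tvec"],float).ravel(); c["K"]=np.array(c["intrinsics"],float); return c
def ray(c,u,v,z):
    d=c["R"].T@np.linalg.inv(c["K"])@np.array([u,v,1.]); o=-c["R"].T@c["t"]
    return o+d*(z-o[2])/d[2]
def proj(c,p):
    return cv2.projectPoints(np.array(p,float).reshape(-1,3),np.array(c["rvec"],float),np.array(c["tvec"],float),c["K"],None)[0].reshape(-1,2)
E
python3 - <<'E'
from h import *
for n in("top","scene"):
    c=cam(n); cv2.imwrite(f"pics/{n}0.png",c["color"]); print(n,-c["R"].T@c["t"],c["R"].round(2).tolist(),c["K"].tolist())
o=bot.get_obs(); print({k:np.round(v,3).tolist() for k,v in o.items()})
E
```

```text
top [ 0.51745731 -0.00382009  1.00181694] [[0.01, -1.0, -0.01], [-1.0, -0.01, -0.05], [0.05, 0.01, -1.0]] [[389.68173433545735, 0.0, 316.27677993351557], [0.0, 389.68173433545735, 200.7818170140734], [0.0, 0.0, 1.0]]
scene [ 0.230846   -0.60807187  0.89710121] [[0.9, -0.44, 0.01], [-0.33, -0.69, -0.65], [0.3, 0.57, -0.76]] [[477.4747671892998, 0.0, 324.44598734102266], [0.0, 477.4747671892998, 202.9812045538123], [0.0, 0.0, 1.0]]
{'clock': 0.1, 'joint_pos': [1.123, 0.241, 0.004, 1.335, 0.0, 1.571], 'joint_vel': [0.001, 0.002, 0.004, 0.001, -0.001, 0.0], 'tau': [0.001, -37.314, 25.301, 0.011, 0.0, 0.0], 'eef_pos': [0.216, 0.45, 0.23], 'tool_rot': [0.846, 0.532, -0.001, 0.0], 'ft_force': [0.254, 0.02, -0.094], 'ft_torque': [-0.046, 0.011, -0.013], 'grip_width': 0.085}
```

View pics/top0.png

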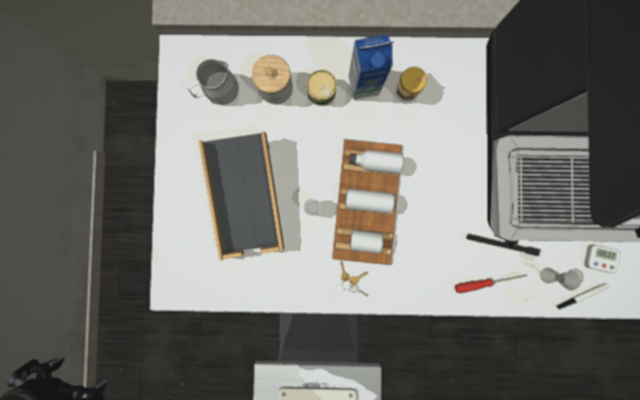

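View pics/scene0.png

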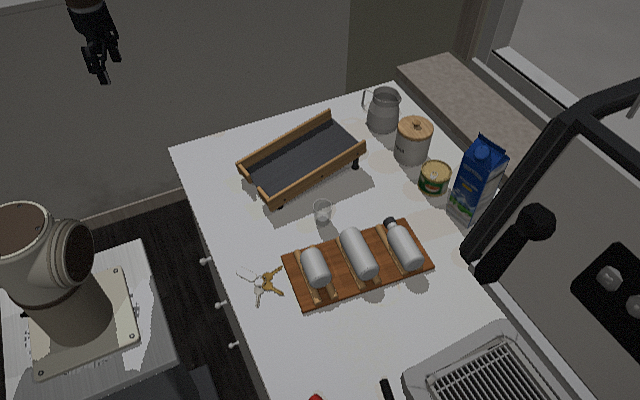

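The top view shows the chute at about (240,195) and the cradle at about (368,202). The bottle is at (378,161), the long can at (370,201), the short can at (367,242) and the glass at (312,207). Next I'll measure them.

Run:
```python
from h import *
c=cam("top"); im=c["color"]; hsv=cv2.cvtColor(im,cv2.COLOR_BGR2HSV)
# cans: bright low-sat inside cradle; 
roi=np.zeros(im.shape[:2],np.uint8); roi[145:262,338:404]=255
m=((hsv[...,1]<50)&(hsv[...,2]>110)&(roi>0)).astype(np.uint8)
w=((hsv[...,1]>80)&(hsv[...,2]>50)).astype(np.uint8); w[:, :325]=0;w[:,410:]=0;w[:130]=0;w[268:]=0
d=((hsv[...,2]<95)&(hsv[...,1]<80)).astype(np.uint8); d[:,:195]=0;d[:,285:]=0;d[:125]=0;d[265:]=0
for nm,mk,z in(("can",m,.06),("wood",w,.01),("dark",d,.045)):
    for k in cv2.findContours(mk,cv2.RETR_EXTERNAL,cv2.CHAIN_APPROX_NONE)[0]:
        if cv2.contourArea(k)<150: continue
        r=cv2.minAreaRect(k); b=cv2.boxPoints(r)
        print(nm,np.round(r[0],1),np.round(r[1],1),round(r[2],1),"ctr",ray(c,*r[0],z).round(4))
        print([ray(c,*p,z)[:2].round(3).tolist() for p in b])
s=cam("scene")["color"]
a=cv2.resize(im[120:270,190:410],None,fx=3,fy=3)[:,:660]; b=cv2.resize(s[95:320,225:450],None,fx=1,fy=1)
cv2.imwrite("pics/c1.png",a); cv2.imwrite("pics/c2.png",cv2.resize(b,None,fx=2.6,fy=2.6))
```

```text
can [366.2 241.1] [32.7 20.3] 6.0 ctr [ 0.4685 -0.1145  0.06  ]
[[0.448, -0.073], [0.496, -0.078], [0.489, -0.156], [0.441, -0.151]]
can [369.7 200.7] [48.9 20.1] 5.9 ctr [ 0.5657 -0.1222  0.06  ]
[[0.547, -0.061], [0.595, -0.066], [0.585, -0.183], [0.536, -0.179]]
can [379. 203.] [116.  48.] 90.0 ctr [ 0.5605 -0.1446  0.06  ]
[[0.701, -0.085], [0.702, -0.202], [0.422, -0.203], [0.42, -0.088]]
wood [366.8 201.6] [ 58.1 119.7] 5.6 ctr [ 0.566  -0.1211  0.01  ]
[[0.421, -0.035], [0.725, -0.061], [0.713, -0.209], [0.409, -0.181]]
dark [241.  193.7] [113.   55.8] 81.1 ctr [0.5794 0.1928 0.045 ]
[[0.706, 0.286], [0.73, 0.15], [0.454, 0.101], [0.431, 0.236]]
```

View pics/c1.png

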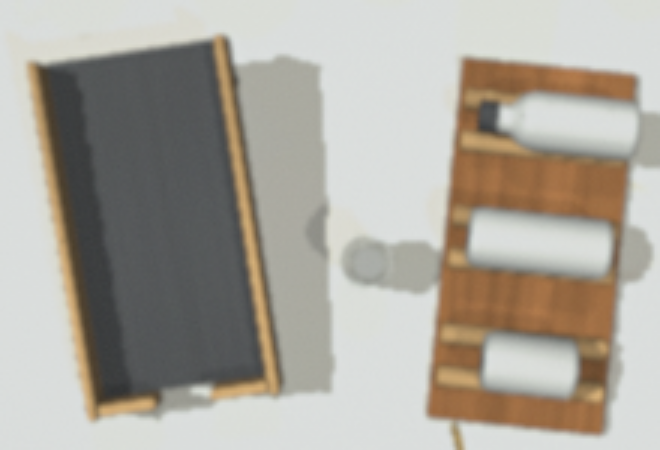

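View pics/c2.png

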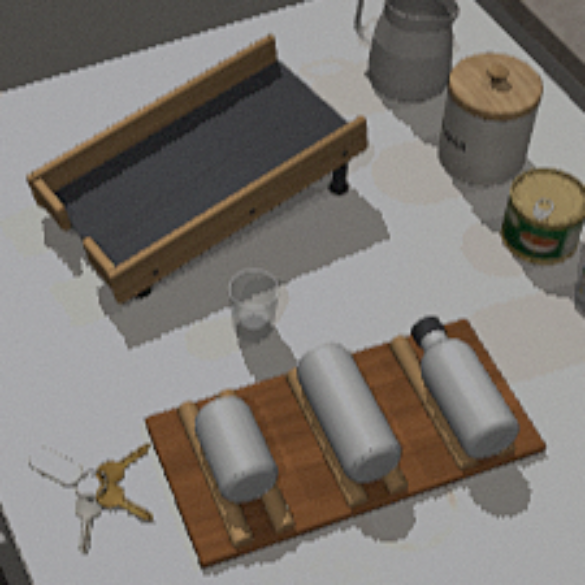

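The crops show the chute's notched stop at the near (robot) end and its open upper end at the far side. The wall tops run (92,412)→(35,65) and (275,390)→(222,40) in the 3x crop. The cradle yaw is about -5°, with the cans at x≈0.467 (short) and 0.566 (long). The start tool yaw is 64.3°, so I need about +70° about the tool z.

```bash
cat >> h.py <<'E'
def togo(x,y,z,yaw):
    from scipy.spatial.transform import Rotation as Ro
    o=bot.get_obs(); R=Ro.from_quat(o["tool_rot"]).as_matrix(); p=np.array(o["eef_pos"])
    a=np.degrees(np.arctan2(R[1,0],R[0,0])); t=-(yaw-a); t=(t+90)%180-90
    s=R.T@(np.array([x,y,z])-p)/.06
    b=np.radians(a-t); X=np.array([np.cos(b),np.sin(b),0]); Y=np.array([np.sin(b),-np.cos(b),0]); d=(np.array([x,y,z])-p)/.06
    print("t",round(o["clock"],2),"p",p.round(4),"yaw",a.round(1),"turn",t.round(1),"shift now",s.round(2),"shift after turn",[round(float(d@X),2),round(float(d@Y),2),round(float(-d[2]),2)],"w",round(o["grip_width"],4),"q",np.round(o["joint_pos"],2),"F",np.round(o["ft_force"],1))
E
python3 - <<'E'
from h import *
c=cam("top")
L0=ray(c,190+92/3,120+412/3,.057);L1=ray(c,190+35/3,120+65/3,.096);R0=ray(c,190+275/3,120+390/3,.057);R1=ray(c,190+222/3,120+40/3,.096)
print(L0,L1,R0,R1)
for a,b in((L0,L1),(R0,R1)): print(np.linalg.norm((b-a)[:2]),np.degrees(np.arctan2(b[1]-a[1],b[0]-a[0])))
print("width",np.linalg.norm((L0-R0)[:2]),np.linalg.norm((L1-R1)[:2]))
u=(L1-L0+R1-R0)[:2];u/=np.linalg.norm(u); low=((L0+R0)/2)[:2]; hi=((L1+R1)/2)[:2]
print("yaw",np.degrees(np.arctan2(u[1],u[0])),"low",low,"hi",hi,"load",hi-u*(.147-.060), low+u*.195)
for nm,p in(("short",(366.2,241.1)),("long",(369.7,200.7))): print(nm,ray(c,*p,.045))
print("glass",ray(c,190+367/3,120+260/3,.03))
togo(.467,-.116,.15,-5.3)
E
```

```text
[0.42384042 0.23601696 0.057     ] [0.69742297 0.27814893 0.096     ] [0.44374355 0.08880091 0.057     ] [0.71900478 0.13172065 0.096     ]
0.2768077178598905 8.754825183227355
0.2785872379158547 8.862404501535739
width 0.14855537111126707 0.1480101886696025
yaw 8.808787187852808 low [0.43379198 0.16240894] hi [0.70821387 0.20493479] load [0.62224005 0.19161183] [0.62649194 0.19227073]
short [ 0.46761739 -0.11628411  0.045     ]
long [ 0.56654189 -0.12404655  0.045     ]
glass [0.55039544 0.01689237 0.03      ]
t 0.25 p [0.2164 0.4504 0.2309] yaw 64.3 turn 69.6 shift now [-6.7   7.85  1.35] shift after turn [5.03, 9.01, 1.35] w 0.0851 q [ 1.12  0.24  0.    1.34 -0.    1.57] F [ 0.4 -1.1  0.6]
```

play_rows(
  deltas=[1,0,0,0,10,1,0,0,0,10,1,0,0,0,10,1,0,0,0,10,1,0,0,0,10,1,0,0,0,10,1,0,0,0,9.6,1,0,0,0,0],
)

```text
clock: 1.25
eef_pos: [0.2159, 0.4495, 0.2295]
tool_rot: [0.998, -0.065, -0.001, 0.002]
ft_force: [-0.2, -0.3, -0.2]
grip_width: 0.0853
```

```bash
python3 -c "
from h import *
togo(.467,-.116,.15,-5.3)"
```

```text
t 1.25 p [0.2159 0.4495 0.2295] yaw -7.5 turn -2.2 shift now [5.38 8.8  1.35] shift after turn [5.04, 9.0, 1.32] w 0.0853 q [ 1.12  0.24  0.    1.34 -0.    2.82] F [-0.2 -0.3 -0.2]
```

play_rows(
  deltas=[1,0.5,0.9,0,-2.2,1,0.5,0.9,0,0,1,0.5,0.9,0,0,1,0.5,0.9,0,0,1,0.5,0.9,0,0,1,0.5,0.9,0,0,1,0.5,0.9,0.2,0,1,0.5,0.9,0.3,0,1,0.5,0.8,0.3,0,1,0.3,0.5,0.3,0,1,0,0,0,0],
)

```text
clock: 2.62
eef_pos: [0.4692, -0.0881, 0.1657]
tool_rot: [1.0, -0.026, 0.004, 0.0]
ft_force: [-0.2, 0.1, 0.7]
grip_width: 0.0855
```

```bash
python3 -c "
from h import *
togo(.4672,-.116,.022,-5.3)"
```

```text
t 2.62 p [ 0.4692 -0.0881  0.1657] yaw -3.0 turn 2.3 shift now [-0.03  0.47  2.39] shift after turn [0.01, 0.47, 2.39] w 0.0855 q [-0.19  0.23 -0.19  1.15  0.    1.44] F [-0.2  0.1  0.7]
```

play_rows(
  deltas=[1,0,0.47,0,2.3,1,0,0,0.5,0,1,0,0,0.5,0,1,0,0,0,0],
)

```text
clock: 3.12
eef_pos: [0.4684, -0.1148, 0.1065]
tool_rot: [0.999, -0.042, 0.005, -0.0]
ft_force: [-0.3, -0.3, 1.4]
grip_width: 0.0854
```

```bash
python3 -c "
from h import *
togo(.4672,-.116,.022,-5.3)
c=cam('top');cv2.imwrite('pics/g1.png',cv2.resize(c['color'][120:270,300:450],None,fx=3,fy=3))"
```

```text
t 3.12 p [ 0.4684 -0.1148  0.1065] yaw -4.8 turn 0.5 shift now [-0.03  0.02  1.41] shift after turn [-0.02, 0.02, 1.41] w 0.0854 q [-0.24  0.29 -0.27  1.    0.    1.41] F [-0.3 -0.3  1.4]
```

View pics/g1.png

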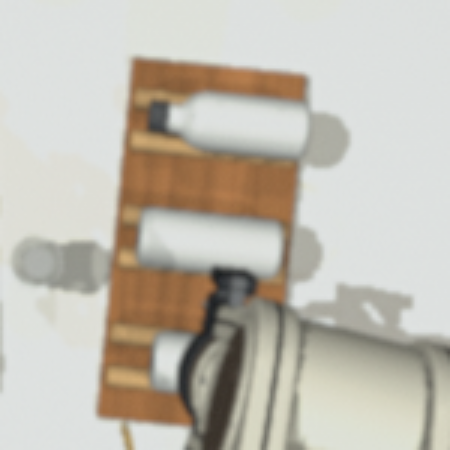

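The gripper straddles the short can: its visible finger is at crop (232,275), between the short and long cans. I'll descend and grip.

play_rows(
  deltas=[1,-0.02,0.02,0.5,0.5,1,0,0,0.4,0,1,0,0,0.35,0,1,0,0,0.15,0,1,0,0,0,0],
)

```text
clock: 3.8
eef_pos: [0.4772, -0.1153, 0.0311]
tool_rot: [0.999, -0.042, 0.015, 0.001]
ft_force: [1.7, -0.2, 0.1]
grip_width: 0.0855
```

```bash
python3 -c "
from h import *
togo(.4672,-.116,.022,-5.3)"
```

```text
t 3.8 p [ 0.4772 -0.1153  0.0311] yaw -4.8 turn 0.5 shift now [-0.17  0.02  0.15] shift after turn [-0.16, 0.03, 0.15] w 0.0855 q [-0.24  0.39 -0.36  0.79  0.    1.42] F [ 1.7 -0.2  0.1]
```

play_rows(
  deltas=[1,-0.16,0.02,0.06,0.5,1,0,0,0.06,0,1,0,0,0,0],
)

```text
clock: 4.18
eef_pos: [0.4687, -0.1161, 0.0257]
tool_rot: [0.999, -0.046, 0.017, 0.002]
ft_force: [0.1, 0.3, 0.7]
grip_width: 0.0853
```

```bash
python3 -c "
from h import *
togo(.4672,-.116,.022,-5.3)"
```

```text
t 4.17 p [ 0.4687 -0.1161  0.0257] yaw -5.3 turn -0.0 shift now [-0.03  0.    0.06] shift after turn [-0.03, 0.0, 0.06] w 0.0853 q [-0.24  0.38 -0.39  0.76  0.    1.42] F [0.1 0.3 0.7]
```

play_rows(
  deltas=[0.4,-0.01,0,0.05,0,0.3,0,0,0,0,0.3,0,0,0,0,0.3,0,0,0,0,0.3,0,0,0,0,0.3,0,0,0,0],
)

```text
clock: 4.92
eef_pos: [0.4658, -0.116, 0.023]
tool_rot: [0.999, -0.046, 0.014, 0.002]
ft_force: [-0.5, 1.1, 1.9]
grip_width: 0.0482
```

```bash
python3 -c "
from h import *
togo(.467,-.116,.15,-5.3)"
```

```text
t 4.92 p [ 0.4658 -0.116   0.023 ] yaw -5.3 turn -0.0 shift now [ 0.08  0.   -2.12] shift after turn [0.02, -0.0, -2.12] w 0.0482 q [-0.25  0.38 -0.4   0.76  0.    1.42] F [-0.5  1.1  1.9]
```

play_rows(
  deltas=[0,0,0,0,0,0,0,0,0,0,0,0,0,-0.3,0,0,0,0,-0.3,0,0,0,0,0,0],
)

```text
clock: 5.55
eef_pos: [0.4645, -0.1156, 0.0586]
tool_rot: [0.999, -0.046, 0.014, 0.001]
ft_force: [-0.3, -0.6, -1.3]
grip_width: 0.0485
```

```bash
python3 -c "
from h import *
togo(.467,-.116,.17,-5.3)
c=cam('scene');cv2.imwrite('pics/g2.png',cv2.resize(c['color'][170:320,250:450],None,fx=3,fy=3))"
```

```text
t 5.55 p [ 0.4645 -0.1156  0.0586] yaw -5.3 turn -0.0 shift now [ 0.09  0.01 -1.85] shift after turn [0.04, 0.0, -1.86] w 0.0485 q [-0.25  0.33 -0.36  0.85  0.    1.42] F [-0.3 -0.6 -1.3]
```

View pics/g2.png

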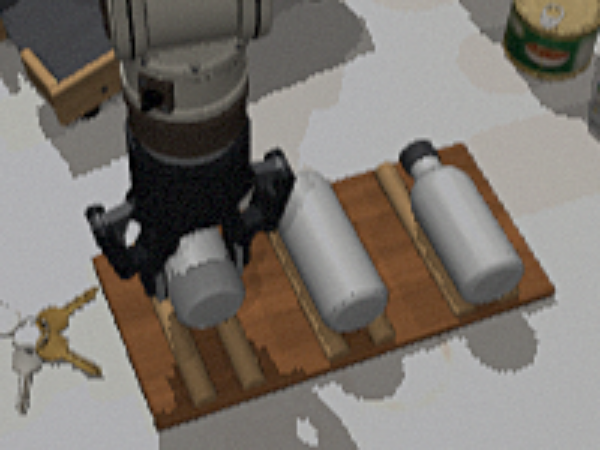

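The short can is held and lifted, at about (205,290) in the crop, and the trough below it is empty. I'll raise it and carry it to the chute.

play_rows(
  deltas=[0,0,0,-0.6,0,0,0,0,-0.6,0,0,0,0,-0.6,0,0,0,0,-0.3,-7,0,0,0,0,-7,0,0,0,0,0],
)

```text
clock: 6.35
eef_pos: [0.4576, -0.1141, 0.1805]
tool_rot: [0.997, 0.079, 0.007, 0.001]
ft_force: [-0.8, 0.1, -1.7]
grip_width: 0.0487
```

```bash
python3 -c "
from h import *
togo(.623,.192,.17,8.8)"
```

```text
t 6.35 p [ 0.4576 -0.1141  0.1805] yaw 9.0 turn 0.2 shift now [ 3.52 -4.61  0.21] shift after turn [3.5, -4.62, 0.18] w 0.0487 q [-0.25  0.2  -0.18  1.17  0.    1.17] F [-0.8  0.1 -1.7]
```

play_rows(
  deltas=[0,0.5,-0.66,0,0,0,0.5,-0.66,0,0,0,0.5,-0.66,0,0,0,0.5,-0.66,0,0,0,0.5,-0.66,0,0,0,0.5,-0.66,0,0,0,0.4,-0.5,0,0,0,0,0,0,0],
)

```text
clock: 7.35
eef_pos: [0.6214, 0.1886, 0.1694]
tool_rot: [0.998, 0.068, 0.0, 0.002]
ft_force: [-0.5, -0.4, -1.6]
grip_width: 0.0483
```

```bash
python3 -c "
from h import *
togo(.623,.192,.10,8.8)"
```

```text
t 7.35 p [0.6214 0.1886 0.1694] yaw 7.7 turn -1.1 shift now [ 0.03 -0.06  1.16] shift after turn [0.04, -0.05, 1.16] w 0.0483 q [ 0.3   0.57  0.34  1.34 -0.    1.73] F [-0.5 -0.4 -1.6]
```

play_rows(
  deltas=[0,0.03,-0.06,0.4,-1.1,0,0,0,0.4,0,0,0,0,0.4,0,0,0,0,0,0],
)

```text
clock: 7.85
eef_pos: [0.6195, 0.1891, 0.0908]
tool_rot: [0.997, 0.074, -0.004, 0.004]
ft_force: [-0.7, 0.5, -1.0]
grip_width: 0.0484
```

```bash
python3 -c "
from h import *
togo(.623,.192,.061,8.8)
c=cam('scene');cv2.imwrite('pics/p1.png',cv2.resize(c['color'][90:240,220:400],None,fx=3,fy=3))"
```

```text
t 7.85 p [0.6195 0.1891 0.0908] yaw 8.4 turn -0.4 shift now [ 0.07 -0.04  0.5 ] shift after turn [0.07, -0.04, 0.5] w 0.0484 q [ 0.3   0.62  0.22  1.18 -0.01  1.72] F [-0.7  0.5 -1. ]
```

View pics/p1.png

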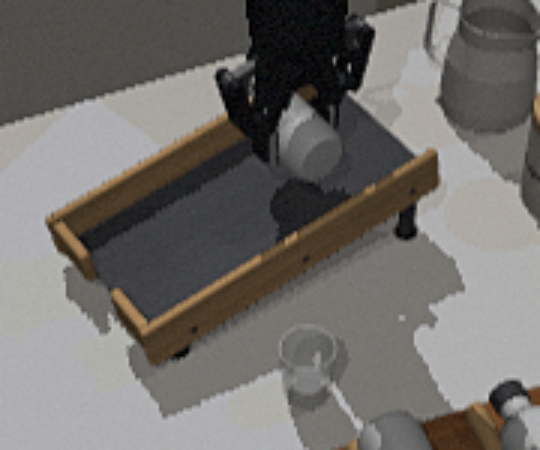

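The short can hangs across the chute's upper part, clear of the walls, at crop (310,145). I'll lower it until it touches.

play_rows(
  deltas=[0,0.05,-0.04,0.2,-0.4,0,0,0,0.15,0,0,0,0,0.07,0,0,0,0,0,0],
)

```text
clock: 8.4
eef_pos: [0.625, 0.192, 0.0684]
tool_rot: [0.997, 0.076, -0.0, 0.003]
ft_force: [0.1, -0.4, -0.7]
grip_width: 0.0485
```

```bash
python3 -c "
from h import *
togo(.623,.192,.059,8.8)"
```

```text
t 8.4 p [0.625  0.192  0.0684] yaw 8.8 turn -0.0 shift now [-0.03 -0.01  0.16] shift after turn [-0.03, -0.01, 0.16] w 0.0485 q [ 0.3   0.65  0.2   1.13 -0.01  1.72] F [ 0.1 -0.4 -0.7]
```

play_rows(
  deltas=[0,-0.02,0,0.08,0,0,0,0,0.06,0,0,0,0,0,0],
)

```text
clock: 8.78
eef_pos: [0.6241, 0.1919, 0.0602]
tool_rot: [0.997, 0.076, 0.0, 0.003]
ft_force: [0.5, 1.4, -1.0]
grip_width: 0.0484
```

```bash
python3 -c "
from h import *
togo(.623,.192,.059,8.8)"
```

```text
t 8.78 p [0.6241 0.1919 0.0602] yaw 8.8 turn -0.0 shift now [-0.02 -0.    0.02] shift after turn [-0.02, -0.0, 0.02] w 0.0484 q [ 0.3   0.65  0.19  1.11 -0.01  1.72] F [ 0.5  1.4 -1. ]
```

play_rows(
  deltas=[0,0,0,0.04,0,0,0,0,0,0],
)

```text
clock: 9.02
eef_pos: [0.6246, 0.192, 0.0584]
tool_rot: [0.997, 0.076, 0.001, 0.003]
ft_force: [-0.1, -0.1, -0.5]
grip_width: 0.0482
```

play_rows(
  deltas=[0,0,0,0.04,0,0,0,0,0,0],
)

```text
clock: 9.28
eef_pos: [0.6249, 0.1921, 0.0588]
tool_rot: [0.997, 0.077, 0.002, 0.003]
ft_force: [0.6, 0.3, -1.7]
grip_width: 0.0485
```

play_rows(
  deltas=[0,0,0,0.06,0,0,0,0,0,0],
)

```text
clock: 9.52
eef_pos: [0.6256, 0.1922, 0.0589]
tool_rot: [0.997, 0.077, 0.003, 0.002]
ft_force: [1.0, 1.2, -1.7]
grip_width: 0.0489
```

Height matches the predicted contact (0.059) and the tool no longer descends. I'll release, then raise.

play_rows(
  deltas=[0.75,0,0,0,0,0.75,0,0,0,0,0.9,0,0,0,0,1,0,0,0,0,1,0,0,0,0,1,0,0,-0.3,0,1,0,0,-0.4,0,1,0,0,-0.6,0,1,0,0,-0.6,0,1,0,0,-0.5,0,1,0,0,0,0],
)

```text
clock: 10.9
eef_pos: [0.6257, 0.1932, 0.2128]
tool_rot: [0.997, 0.076, 0.006, 0.002]
ft_force: [-0.1, 0.4, -0.7]
grip_width: 0.0855
```

```bash
python3 -c "
from h import *
togo(.5665,-.1235,.16,-5.3)
c=cam('scene');cv2.imwrite('pics/p2.png',cv2.resize(c['color'][90:320,220:450],None,fx=2.5,fy=2.5))"
```

```text
t 10.9 p [0.6257 0.1932 0.2128] yaw 8.8 turn 14.1 shift now [-1.79  5.06  0.88] shift after turn [-0.49, 5.35, 0.88] w 0.0855 q [ 0.3   0.56  0.43  1.43 -0.01  1.72] F [-0.1  0.4 -0.7]
```

View pics/p2.png

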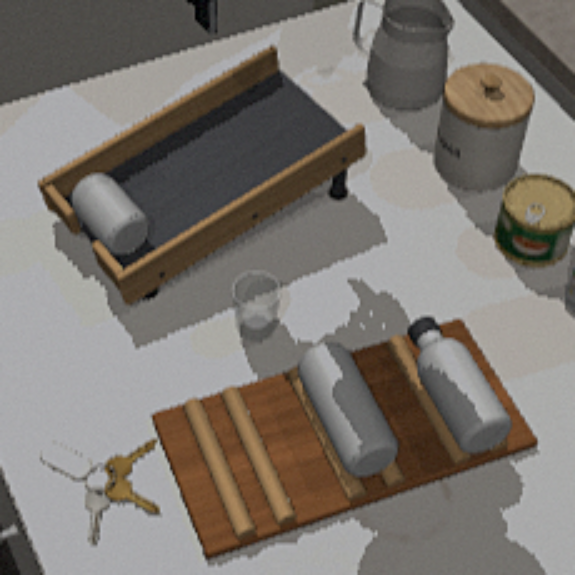

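The short can rests against the stop at (110,213), and the glass, long can and bottle are unchanged. Next, the long can.

play_rows(
  deltas=[1,0,0,0,7,1,0,0,0,7,1,-0.06,0.66,0,0,1,-0.06,0.66,0,0,1,-0.06,0.66,0,0,1,-0.06,0.66,0,0,1,-0.06,0.66,0,0,1,-0.06,0.66,0,0,1,-0.06,0.66,0,0,1,-0.06,0.5,0,0,1,0,0,0,0],
)

```text
clock: 12.32
eef_pos: [0.5552, -0.1186, 0.1975]
tool_rot: [0.999, -0.049, -0.008, 0.003]
ft_force: [-0.7, 0.2, -0.7]
grip_width: 0.0853
```

```bash
python3 -c "
from h import *
togo(.5665,-.1235,.10,-5.3)"
```

```text
t 12.32 p [ 0.5552 -0.1186  0.1975] yaw -5.6 turn -0.3 shift now [0.22 0.05 1.62] shift after turn [0.19, 0.06, 1.62] w 0.0853 q [-0.21  0.4   0.15  1.33 -0.01  1.46] F [-0.7  0.2 -0.7]
```

play_rows(
  deltas=[1,0.22,0.05,0,-0.3,1,0,0,0.6,0,1,0,0,0.6,0,1,0,0,0.4,0,1,0,0,0,0],
)

```text
clock: 12.95
eef_pos: [0.5649, -0.1187, 0.0951]
tool_rot: [0.999, -0.044, -0.011, 0.001]
ft_force: [0.4, 0.4, 0.3]
grip_width: 0.0856
```

```bash
python3 -c "
from h import *
togo(.567,-.1235,.023,-5.3)"
```

```text
t 12.95 p [ 0.5649 -0.1187  0.0951] yaw -5.1 turn 0.2 shift now [0.07 0.07 1.2 ] shift after turn [0.04, 0.08, 1.2] w 0.0856 q [-0.2   0.5   0.02  1.11 -0.01  1.46] F [0.4 0.4 0.3]
```

play_rows(
  deltas=[1,0.05,0.08,0.3,0.2,1,0,0,0.4,0,1,0,0,0.3,0,1,0,0,0,0],
)

```text
clock: 13.45
eef_pos: [0.5691, -0.1237, 0.0344]
tool_rot: [0.999, -0.045, -0.009, 0.001]
ft_force: [-0.4, -0.3, 0.1]
grip_width: 0.0854
```

```bash
python3 -c "
from h import *
togo(.567,-.1235,.023,-5.3)"
```

```text
t 13.45 p [ 0.5691 -0.1237  0.0344] yaw -5.2 turn 0.1 shift now [-0.03 -0.    0.19] shift after turn [-0.03, 0.0, 0.19] w 0.0854 q [-0.21  0.56 -0.05  0.98 -0.01  1.45] F [-0.4 -0.3  0.1]
```

play_rows(
  deltas=[1,-0.04,0,0.12,0,1,0,0,0.08,0,1,0,0,0,0,0.4,0,0,0,0,0.3,0,0,0,0,0.3,0,0,0,0,0,0,0,0,0,0,0,0,0,0,0,0,0,0,0,0,0,0,0,0],
)

```text
clock: 14.7
eef_pos: [0.5651, -0.1237, 0.0251]
tool_rot: [0.999, -0.046, -0.009, 0.002]
ft_force: [-1.7, 1.3, 1.0]
grip_width: 0.0481
```

```bash
python3 -c "
from h import *
togo(.567,-.1235,.023,-5.3)"
```

```text
t 14.7 p [ 0.5651 -0.1237  0.0251] yaw -5.2 turn 0.1 shift now [ 0.03 -0.01  0.03] shift after turn [0.03, -0.01, 0.03] w 0.0481 q [-0.21  0.57 -0.07  0.95 -0.01  1.45] F [-1.7  1.3  1. ]
```

play_rows(
  deltas=[0,0,0,-0.3,0,0,0,0,-0.6,0,0,0,0,-0.7,0,0,0,0,-0.7,0,0,0,0,-0.4,0,0,0,0,0,-7,0,0,0,0,-7,0,0,0,0,0],
)

```text
clock: 15.7
eef_pos: [0.5701, -0.1232, 0.1904]
tool_rot: [0.997, 0.08, -0.009, 0.001]
ft_force: [-0.3, 0.3, -0.9]
grip_width: 0.0483
```

```bash
python3 -c "
from h import *
togo(.624,.192,.17,8.8)"
```

```text
t 15.7 p [ 0.5701 -0.1232  0.1904] yaw 9.2 turn 0.4 shift now [ 1.73 -5.04  0.31] shift after turn [1.69, -5.05, 0.34] w 0.0483 q [-0.21  0.44  0.18  1.33 -0.01  1.2 ] F [-0.3  0.3 -0.9]
```

play_rows(
  deltas=[0,0.22,-0.65,0,0,0,0.22,-0.65,0,0,0,0.22,-0.65,0,0,0,0.22,-0.65,0,0,0,0.22,-0.65,0,0,0,0.22,-0.65,0,0,0,0.22,-0.65,0,0,0,0.15,-0.4,0,0,0,0,0,0,0],
)

```text
clock: 16.82
eef_pos: [0.6278, 0.1945, 0.1835]
tool_rot: [0.998, 0.068, -0.01, 0.001]
ft_force: [0.1, 0.4, -1.4]
grip_width: 0.0482
```

```bash
python3 -c "
from h import *
togo(.624,.192,.10,8.8)"
```

```text
t 16.82 p [0.6278 0.1945 0.1835] yaw 7.8 turn -1.0 shift now [-0.04  0.03  1.39] shift after turn [-0.07, 0.03, 1.39] w 0.0482 q [0.3  0.6  0.43 1.42 0.   1.73] F [ 0.1  0.4 -1.4]
```

play_rows(
  deltas=[0,-0.05,0.03,0.5,-1,0,0,0,0.5,0,0,0,0,0.3,0,0,0,0,0,0],
)

```text
clock: 17.32
eef_pos: [0.623, 0.1883, 0.1027]
tool_rot: [0.997, 0.073, -0.011, 0.002]
ft_force: [0.0, -0.4, -1.2]
grip_width: 0.0487
```

```bash
python3 -c "
from h import *
togo(.624,.192,.061,8.8)
c=cam('scene');cv2.imwrite('pics/p3.png',cv2.resize(c['color'][90:240,220:400],None,fx=3,fy=3))"
```

```text
t 17.32 p [0.623  0.1883 0.1027] yaw 8.4 turn -0.4 shift now [ 0.04 -0.06  0.69] shift after turn [0.03, -0.06, 0.7] w 0.0487 q [0.29 0.63 0.27 1.23 0.   1.72] F [ 0.  -0.4 -1.2]
```

View pics/p3.png

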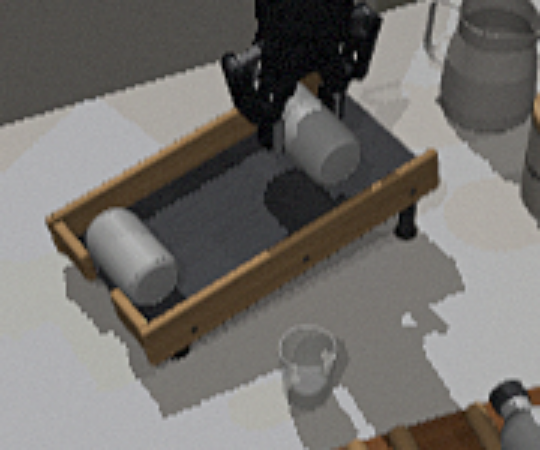

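The long can lies across the chute above the walls at crop (325,140), with the short can at the stop at (130,255). I'll correct by 4 mm and lower.

play_rows(
  deltas=[0,0.04,-0.06,0,-0.4,0,0,0,0.3,0,0,0,0,0.2,0,0,0,0,0.08,0,0,0,0,0,0],
)

```text
clock: 18.0
eef_pos: [0.6291, 0.193, 0.0736]
tool_rot: [0.997, 0.076, -0.005, 0.001]
ft_force: [0.3, -0.1, -0.9]
grip_width: 0.0484
```

```bash
python3 -c "
from h import *
togo(.624,.192,.061,8.8)"
```

```text
t 18.0 p [0.6291 0.193  0.0736] yaw 8.7 turn -0.1 shift now [-0.08  0.    0.21] shift after turn [-0.09, 0.0, 0.21] w 0.0484 q [0.3  0.66 0.24 1.16 0.   1.72] F [ 0.3 -0.1 -0.9]
```

play_rows(
  deltas=[0,-0.07,0,0.1,0,0,0,0,0.09,0,0,0,0,0.06,0,0,0,0,0,0],
)

```text
clock: 18.5
eef_pos: [0.6256, 0.1926, 0.0605]
tool_rot: [0.997, 0.076, -0.003, 0.0]
ft_force: [-0.5, 0.5, -1.3]
grip_width: 0.0485
```

```bash
python3 -c "
from h import *
togo(.624,.192,.061,8.8)"
```

```text
t 18.5 p [0.6256 0.1926 0.0605] yaw 8.7 turn -0.1 shift now [-0.03  0.01 -0.01] shift after turn [-0.03, 0.01, -0.01] w 0.0485 q [0.3  0.66 0.2  1.12 0.   1.72] F [-0.5  0.5 -1.3]
```

play_rows(
  deltas=[0,0,0,0.05,0,0,0,0,0.05,0,0,0,0,0,0],
)

```text
clock: 18.88
eef_pos: [0.6258, 0.1928, 0.061]
tool_rot: [0.997, 0.076, -0.001, -0.0]
ft_force: [0.2, 0.7, -1.2]
grip_width: 0.0481
```

It stopped descending at the predicted 0.061, so it is on the floor. Release and raise.

play_rows(
  deltas=[0.75,0,0,0,0,0.75,0,0,0,0,0.9,0,0,0,0,1,0,0,0,0,1,0,0,0,0,1,0,0,-0.3,0,1,0,0,-0.4,0,1,0,0,-0.6,0,1,0,0,-0.6,0,1,0,0,-0.5,0,1,0,0,0,0,1,0,0,0,0],
)

```text
clock: 20.38
eef_pos: [0.6257, 0.1926, 0.2053]
tool_rot: [0.997, 0.076, -0.004, 0.0]
ft_force: [-0.8, -0.5, -0.9]
grip_width: 0.0852
```

play_rows(
  deltas=[1,0,0,0,0,1,0,0,0,0,1,0,0,0,0,1,0,0,0,0,1,0,0,0,0,1,0,0,0,0,1,0,0,0,0,1,0,0,0,0],
)

```text
clock: 21.38
eef_pos: [0.624, 0.192, 0.2009]
tool_rot: [0.997, 0.076, -0.007, 0.001]
ft_force: [0.4, -1.2, -1.0]
grip_width: 0.0851
```

```bash
python3 -c "
from h import *
c=cam('scene');cv2.imwrite('pics/p4.png',cv2.resize(c['color'][90:320,220:450],None,fx=2.5,fy=2.5))"
```

```text
(no output)
```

View pics/p4.png

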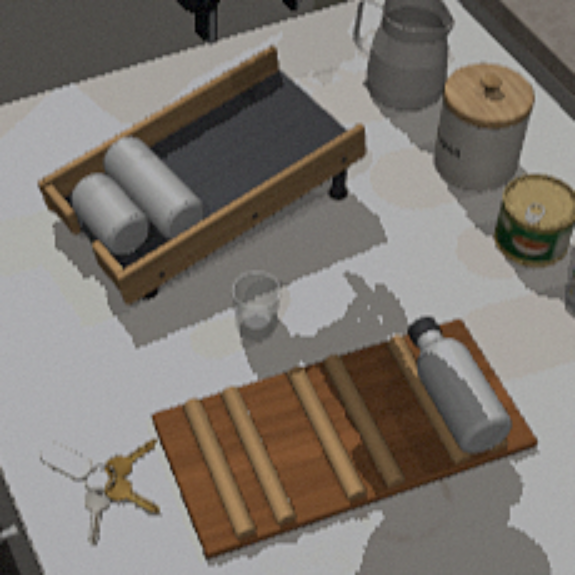

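The short can is at the stop (110,213) and the long can rests behind it (152,187). The bottle and glass are in place and the gripper is clear, so I'm handing in.

```bash
python3 -c "
from h import *
print(ticket.job_done())"
```

```text
the job is handed in; nothing more can be done
None
```

Both cans are in the chute in the order asked, and I handed the job in at about 21.4 s of the 58 s allowed. I laid the short can across the upper end and it rolled to the stop. The long can went in the same way and now rests behind it.

- **Final picture:** it shows both cans lying across the chute, one behind the other. The bottle is still on the cradle, the glass stands where it was, and the open gripper is about 0.2 m above the worktop, touching nothing.
- **Forces:** every wrist reading I saw at the end of a move was under 3 N.
- **Disagreements:** the grip width read 48 mm on the 50 mm cans. When I set each can down, the wrist force showed no clear contact, so I took contact from the tool stopping at the predicted height. The tool also drifted up to about 2° of tilt, with no visible effect.

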